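# Stack the wooden carry tray on the blue tote

## Task

Clear the painting table: pick up the wooden tray that has the red handle bar and stack it on the blue tote, lengthwise along it, so that it drops in between the four metal corner guides and sits level and fully down on the rim. Set it down gently rather than dropping it, and leave the yellow tote where it is.

Things in the scene. Friction and masses are not known exactly. Their poses are not given: they have to be found in the camera images.
- tray: Loose plywood tray, 180 (x) x 120 (y) mm, walls 45 mm high, about 0.4 kg, two loose wooden wheels in it. Red handle bar along x over its middle: 112 mm long, 18 mm thick across y, spanning 70 to 94 mm above the tray's underside, on two posts 50 mm either side of the middle. Origin: centre of the underside, z up. Either way round is the same.
- blue_tote: Loose open blue tote, 188 (x) x 128 (y) mm, about 0.8 kg, empty. Its rim, 60 mm up, carries the tray (seated tray origin = 60 mm above this origin). Metal corner guides rise to 86 mm, flaring outward 25 degrees: a tray lowered up to 10 mm off slides in; seated play is 4 mm a side. Origin: centre of the underside, x along the long side, z up.
- yellow_tote: Bystander: the same tote in yellow, with a glue jar standing in it whose top is about 95 mm above the table. Origin: centre of the underside, x along the long side.

How it is judged (in metres and radians):
On the way:
1. the tray is lifted clear of the table (underside more than 75 mm up) (height (world z) of tray above 0.075 m), for 0.2 s.
At the end, for the whole second after the job is handed in: The tray rests on the blue tote, centred within 12 mm and lengthwise along it within 10 degrees (either way round), level within 4.5 degrees, its underside 60 mm (within 6 mm) above the tote's underside, at rest; the blue tote still stands on the table (horizontal distance between tray and blue_tote below 0.012 m and z of tray in the frame of blue_tote between 0.054 and 0.066 m and angle between the x axis of tray and the x axis of blue_tote, either way round below 0.18 rad and angle between tray's own z axis and vertical below 0.08 rad and height (world z) of blue_tote below 0.01 m and linear speed of tray below 0.02 m/s); the robot touches nothing.
It fails at once if the tray is let go while more than 30 mm above its seat over the blue tote (contact force between the fingers and tray below 0.05 N and horizontal distance between tray and blue_tote below 0.06 m and z of tray in the frame of blue_tote above 0.09 m).
It fails at once if the yellow tote is moved more than 30 mm (distance of yellow_tote from where it was at the start of the episode above 0.03 m).
It also fails if it takes over 40 s, if anything falls off the work surface, if the arm or the gripper's body presses on something with over 40 N, if the wrist force passes 120 N, or if a joint passes its speed limit or range.

## Robot

A 7-joint arm with a two-finger parallel gripper is mounted at the origin on the work surface. World frame = base frame: x ahead of the robot, y to its left, z up, the work surface at z = 0. Lengths are in m, angles in degrees, forces in N, time in s.
With the tool pointing down it reaches from about 0.425 to 0.875 m from the base axis. Payload 4.7 kg.
Tool frame: the origin (TCP) lies midway between the tips of the shut fingers; the grasp point (between the pads) lies 19 mm behind it; z points along the fingers, x is the direction in which the jaws open and shut, and the axes are right-handed (so a half turn about z gives the same grasp; the last joint's range is limited). The gripper opens to 87 mm and grips with 3 to 60 N. Pads are 19 mm wide; open, the fingers measure 117 mm over their backs; the gripper's body (75 mm by 190 mm) begins 51 mm behind the grasp point.
Start: joints at [-65.942, 18.392, -4.016, 83.108, 1.295, 78.541, -3.26], TCP at [0.257, 0.597, 0.223] pointing down, gripper open.
Joint ranges: [-163.93, 163.93], [-17.29, 119.83], [-79.2, 71.16], [3.27, 140.29], [-89.18, 269.18], [5.43, 117.66], [-154.24, 154.24]. Speed limits (degrees/s): [147.25, 147.25, 180, 180, 180, 180, 180].

## Interface

Orientations are given as [roll, pitch, yaw] about the fixed x, y, z axes, in that order (R = Rz(yaw) Ry(pitch) Rx(roll)).
In Python, from cell import env gives the robot as it stands.
- The arm moves only by the tool carry_out, never from a script. Its argument "plan" is a list of rows, each an object with "grip": the closure, from 0 (fully open) to 1 (shut); "dp": the shift along the tool's x, y, z in m, a list of three; "rotation": the turn, a rotation vector about the tool's x, y, z in degrees, a list of three. In form: [{"grip": grip, "dp": [dx, dy, dz], "rotation": [wx, wy, wz]}, ...]. A call has 1 to 8 rows; each row shifts and turns the pose as measured when the row begins, along the tool's axes as they then stand; what a row does not reach is not made up. A row lasts 1/12 s, in which the tool goes at most 41.7 mm and 7.16 degrees, less where a joint would pass 70% of its speed; a pose out of reach is approached as far as the arm can. A call is refused whole if a number of a shift passes 0.0417 or a number of a turn 7.16, either way. A call with a gripper value outside its range is refused whole. The fingers move at their own pace and stop on an object; "force" is the grip in N (left out, the last holds). Time passes only in rows, so rows that do not move let the fingers close. It gives the time, the measured TCP pose, the force and the opening at its end, in the units of the state.
- env.get_obs(): the state, without advancing time (a new reading comes with each control period).
- env.read_camera(name): name is "scene" or "top"; returns the picture (480x640x3 uint8, red, green, blue); there is no depth.
- env.camera_params(name): a dict with "fx", "fy", "cx", "cy" (pixels), "k1" (the pictures are not rectified: a ray, as slopes to the right and down, at radius r is drawn at 1 + k1 r^2 times it, then the intrinsics apply), "R" (3x3) and "t" (3): a world point X has camera coordinates R X + t. Camera axes: x right, y down, z forward; pixel columns grow to the right and rows downward; lengths in m; the calibration is good to about 2 mm. A picture is of the moment at which its call begins. camera_params takes no time and is no camera call.
- env.sign_off(): hands the job in, once; it reports no verdict.
The state is a dict: "time_s": time; "qpos": joint angles; "joint_velocities": joint speeds; "effort": joint torques, N m; "tool_pos": TCP position; "tool_rot": TCP orientation; "force": force on the tool from outside, world axes, zero at the start; "wrist_torque": the same for the moment, N m; "grip_width": finger opening in m.
Only numpy, scipy, OpenCV 4.12 (cv2) and the standard library are available. Lean on these libraries where they do the work, as an engineer would, in place of code of your own. Each camera call takes 0.05 s, during which the arm holds its last target. There are 200 camera calls.

## Working session

There is one attempt and no reset: what is moved stays moved. The work goes in short steps, Python scripts to look and compute and a tool call to move; the robot and the scene stay as the last step left them, time stands still between calls to the robot, and variables do not carry over. Pictures are saved under pics/ and viewed, about 8 in all and at most 12, crops included, and the job is handed in when it is done.

Besides the shell and the picture viewer there is one more tool, called after ">>>" by a JSON object that holds its "api" and its "payload". carry_out: Moves the arm, as the interface text tells. Its arguments: {"type":"object","properties":{"plan":{"type":"array","items":{"type":"object","properties":{"grip":{"type":"number"},"dp":{"type":"array","items":{"type":"number"}},"rotation":{"type":"array","items":{"type":"number"}}}}},"force":{"type":"number"}},"required":["plan"]}

```bash
mkdir -p pics; ls
python3 - <<'E'
from cell import env
import cv2
print(env.get_obs())
for n in("scene","top"):
    im=env.read_camera(n); cv2.imwrite(f"pics/{n}0.png",im[:,:,::-1]); print(n,env.camera_params(n))
E
```

```text
pics
{'time_s': 0.0, 'qpos': array([-65.94170738,  18.43814722,  -4.0153331 ,  83.17344369,
         1.2939775 ,  78.54059089,  -3.25911603]), 'joint_velocities': array([-0.05068907, -0.05551528, -0.07594847,  0.04996695,  0.09780508,
        0.0317132 , -0.04080906]), 'effort': array([-5.08877019e-04, -4.91285527e+01, -4.04332392e-01, -3.12533212e+01,
       -6.39488082e-02,  4.37767943e-02,  1.79904182e-04]), 'tool_pos': array([0.25641696, 0.59669679, 0.22148459]), 'tool_rot': array([1.79995250e+02, 1.06998934e-01, 6.67519119e+01]), 'force': array([-0.44201059, -0.13584138,  0.01343907]), 'wrist_torque': array([-0.02542192, -0.0242623 ,  0.02526467]), 'grip_width': 0.08668800634541911}
scene {'fx': 620.9128598445941, 'fy': 620.9128598445941, 'cx': 325.5421023352648, 'cy': 228.35196796042942, 'k1': 0.027314966393587187, 'R': array([[-0.49908771,  0.86654894,  0.00209587],
       [ 0.60419433,  0.34971665, -0.71599405],
       [-0.62117685, -0.35607752, -0.69810323]]), 't': array([ 0.24621488, -0.29381363,  1.49870669])}
top {'fx': 491.9410550235328, 'fy': 491.9410550235328, 'cx': 320.0089352182792, 'cy': 233.916648565663, 'k1': -0.039317701193699046, 'R': array([[ 0.02150157, -0.99975519, -0.00522038],
       [-0.98978744, -0.02055061, -0.14106205],
       [ 0.14092023,  0.00820012, -0.98998699]]), 't': array([0.00326882, 0.53979531, 0.90874187])}
```

View pics/scene0.png

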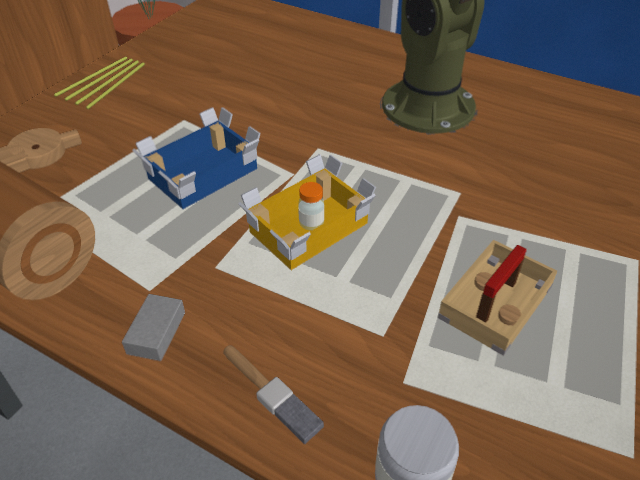

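View pics/top0.png

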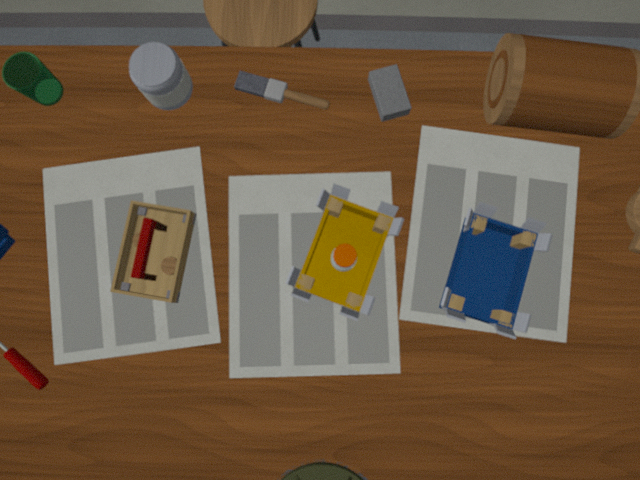

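The scene view shows the blue tote near (200,160), the yellow tote with its jar near (308,220), and the tray near (500,295). In the top view they are near (490,270), (345,250) and (152,250). The arm is out of both views. Next I'll zoom in to pick out features.

```bash
cat > h.py <<'E'
import numpy as np, cv2
from cell import env
P={n:env.camera_params(n) for n in("scene","top")}
def KD(n):
    p=P[n]; return np.array([[p["fx"],0,p["cx"]],[0,p["fy"],p["cy"]],[0,0,1.]]),np.array([p["k1"],0,0,0.])
def norm(n,uv):
    K,D=KD(n); return cv2.undistortPoints(np.array(uv,float).reshape(-1,1,2),K,D).reshape(-1,2)
def ray(n,uv):
    p=P[n]; R=np.array(p["R"]);c=-R.T@p["t"]; x=norm(n,uv)
    return c,np.c_[x,np.ones(len(x))]@R
def plane(n,uv,z):
    c,d=ray(n,uv); return c+d*((z-c[2])/d[:,2])[:,None]
def tri(uvs,uvt):
    a,b=[np.c_[P[n]["R"],P[n]["t"]] for n in("scene","top")]
    X=cv2.triangulatePoints(a,b,norm("scene",uvs).T,norm("top",uvt).T); return (X[:3]/X[3]).T
def proj(n,X):
    K,D=KD(n); p=P[n]; return cv2.projectPoints(np.array(X,float).reshape(-1,1,3),cv2.Rodrigues(np.array(p["R"]))[0],np.array(p["t"]),K,D)[0].reshape(-1,2)
E
python3 - <<'E'
from h import *
S=cv2.imread("pics/scene0.png");T=cv2.imread("pics/top0.png")
def crop(im,x,y,w=133,h=100,s=3):
    return cv2.resize(im[y:y+h,x:x+w],None,fx=s,fy=s,interpolation=cv2.INTER_CUBIC)
def g(im,a,b): return crop(im,*a),crop(im,*b)
a=np.hstack([crop(S,132,105),crop(S,435,235,133,100)])
T1=crop(T,430,200,133,150,2);T2=crop(T,90,190,133,150,2)
b=np.hstack([T1,T2]); b=cv2.resize(b,(a.shape[1],300)) if 0 else b
cv2.imwrite("pics/c1.png",a)
cv2.imwrite("pics/c2.png",np.hstack([crop(T,432,202,120,140,4),crop(T,105,190,75,140,4)]))
for n,im in(("scene",S),("top",T)):
    h=cv2.cvtColor(im,cv2.COLOR_BGR2HSV)
    m=(((h[...,0]<6)|(h[...,0]>174))&(h[...,1]>200)&(h[...,2]>60)).astype(np.uint8)
    k,l,st,ce=cv2.connectedComponentsWithStats(m)
    for i in range(1,k):
        if st[i,4]>150: 
            mm=l==i; print(n,st[i],ce[i],np.percentile(h[...,2][mm],[5,25,50,75,95]))
E
```

```text
scene [484 245  42  53 755] [504.29006623 271.17350993] [ 82. 129. 131. 134. 147.]
top [132 219  22  59 499] [141.82164329 248.14228457] [ 66. 109. 113. 115. 118.]
top [  4 348  44  42 611] [ 25.32405892 368.4599018 ] [ 65.  78. 101. 118. 126.]
```

View pics/c1.png

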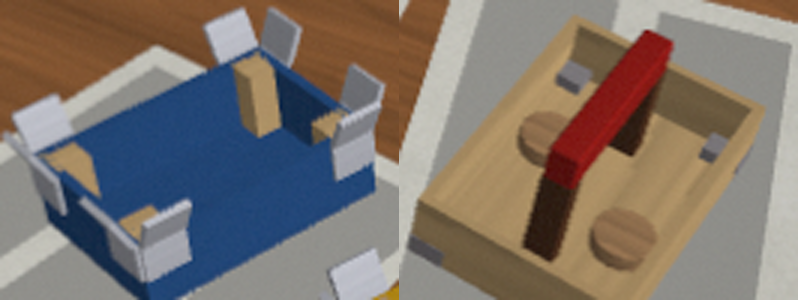

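View pics/c2.png

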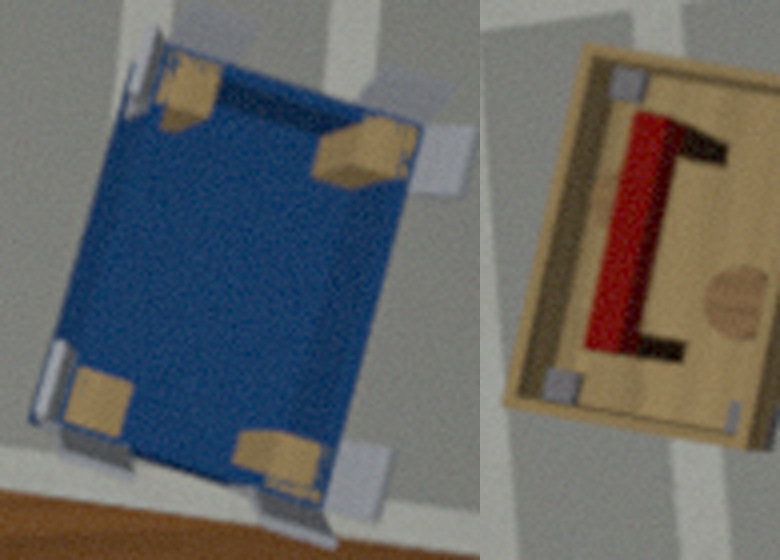

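The crops resolve what I need. The bar's top-face end midpoints are at about (522,248) and (490,286) in the scene view, and (136,277) and (148,218) in the top view. The tote's outer rim edges are visible too. I'll triangulate the bar ends and fit lines to the rim edges.

```bash
cat > meas.py <<'E'
from h import *
S=cv2.imread("pics/scene0.png");T=cv2.imread("pics/top0.png")
def o(c,org,s): return (np.array(c,float)+.5)/s-.5+org
sc=o([[658.5-399,38.5],[563.5-399,153.5]],(435,235),3)
tp=o([[605-480,348],[651-480,114]],(105,190),4)
X=tri(sc,tp); print("bar",X.round(4),"len",np.linalg.norm(X[0]-X[1]).round(4),"reproj",(proj("scene",X)-sc).round(1).tolist(),(proj("top",X)-tp).round(1).tolist())
Xt=plane("top",tp,.094);d=Xt[1]-Xt[0];print("top@94 mid",Xt.mean(0).round(4),"yaw",np.degrees(np.arctan2(d[1],d[0])).round(2),"len",np.linalg.norm(d).round(4))
Xt=plane("scene",sc,.094);d=Xt[1]-Xt[0];print("scene@94 mid",Xt.mean(0).round(4),"yaw",np.degrees(np.arctan2(d[1],d[0])).round(2),"len",np.linalg.norm(d).round(4))
def edge(im,p,q):
    h=cv2.cvtColor(im,cv2.COLOR_BGR2HSV); m=((h[...,0]>100)&(h[...,0]<122)&(h[...,1]>120)).astype(np.uint8)
    c=np.vstack([c[:,0] for c in cv2.findContours(m,cv2.RETR_LIST,cv2.CHAIN_APPROX_NONE)[0]]).astype(float)
    u=(q-p)/np.linalg.norm(q-p);r=c-p;t=r@u;e=r@[-u[1],u[0]]
    c=c[(t>0)&(t<np.linalg.norm(q-p))&(abs(e)<2.5)]
    f=cv2.fitLine(c.astype(np.float32),cv2.DIST_HUBER,0,.01,.01).ravel()
    print(len(c),f.round(2)); return np.array([f[2],f[3],f[0],f[1]])
def isect(a,b):
    s=np.linalg.solve(np.c_[a[2:],-b[2:]],b[:2]-a[:2]); return a[:2]+s[0]*a[2:]
E_=lambda im,p,q,org,s: edge(im,o(p,org,s),o(q,org,s))
to=((432,202),4);so=((132,105),3)
R=E_(T,(403,205),(345,430),*to);U=E_(T,(250,72),(360,105),*to);B=E_(T,(135,462),(255,495),*to);L=E_(T,(120,90),(66,330),*to)
A=E_(S,(75,140),(205,75),*so);Bs=E_(S,(288,65),(340,97),*so)
F=E_(S,(190,283),(370,193),*so)
tr=isect(R,U);br=isect(R,B);bk=isect(A,Bs)
print("br top",br,"bk scene",bk); 
Xb=tri([bk],[br]);print("rim corner tri",Xb.round(4),(proj("top",Xb)-br).round(1))
tl=isect(L,U);bl=isect(L,B)
for z in(0,.06): print(z,"tr,br,bl,tl",plane("top",[tr,br,bl,tl],z).round(4).tolist())
yaw=lambda n,l,z:(lambda W:np.degrees(np.arctan2(*(W[1]-W[0])[[1,0]])).round(2))(plane(n,[l[:2]-20*l[2:],l[:2]+20*l[2:]],z))
print("yaws top R,U",yaw("top",R,.06),yaw("top",U,.06),yaw("top",B,.06),yaw("top",L,0),"scene A,Bs,F",yaw("scene",A,.06),yaw("scene",Bs,.06),yaw("scene",F,0))
print("bk@60",plane("scene",[bk],.06).round(4))
print("cams",[ray(n,[[0,0]])[0].round(3) for n in P])
E
python3 meas.py
```

```text
bar [[0.4467 0.3465 0.0912]
 [0.5545 0.3307 0.0938]] len 0.1089 reproj [[-0.7, 0.1], [0.2, -0.0]] [[-0.6, 0.2], [0.2, -0.1]]
top@94 mid [0.5007 0.3377 0.094 ] yaw -7.13 len 0.1081
scene@94 mid [0.5019 0.3391 0.094 ] yaw -9.31 len 0.1074
56 [ 2.600e-01 -9.700e-01  5.236e+02  2.823e+02]
27 [9.500e-01 3.100e-01 5.075e+02 2.245e+02]
25 [9.600e-01 2.700e-01 4.782e+02 3.186e+02]
55 [ 2.8000e-01 -9.6000e-01  4.5458e+02  2.5604e+02]
46 [  0.9   -0.43 180.6  138.8 ]
15 [  0.82   0.57 234.1  132.5 ]
58 [  0.88  -0.48 225.5  184.31]
br top [511.3943  328.06253] bk scene [217.56308 121.04062]
rim corner tri [[ 0.369  -0.3419  0.0592]] [[ 0.1 -0.1]]
0 tr,br,bl,tl [[0.5538, -0.421, 0.0], [0.3664, -0.3642, 0.0], [0.4037, -0.223, 0.0], [0.5974, -0.2823, 0.0]]
0.06 tr,br,bl,tl [[0.5447, -0.3947, 0.06], [0.3689, -0.3414, 0.06], [0.4039, -0.2089, 0.06], [0.5856, -0.2645, 0.06]]
yaws top R,U -16.84 -107.43 -104.8 -17.02 scene A,Bs,F 163.22 73.67 163.26
bk@60 [[ 0.3699 -0.3415  0.06  ]]
cams [array([1.231, 0.423, 0.835]), array([0.406, 0.007, 0.976])]
```

The measurements hold up:

| Item | Centre (m) | Yaw | Check |
|---|---|---|---|
| Bar | (0.501, 0.3385) | about -8° | top at 92.5 mm triangulated vs 94 |
| Blue tote | (0.475, -0.309) | -16.9° | rim at 59 mm; outline 184x124 mm vs 188x128, an even mask loss on every side |

Next I'll move above the bar.

```bash
cat > go.py <<'E'
import sys; from h import *
from scipy.spatial.transform import Rotation as Ro
# go.py x y z yaw rows : per-row shift in tool axes
x,y,z,yaw,n=map(float,sys.argv[1:]); n=int(n)
o=env.get_obs(); Rm=Ro.from_euler("xyz",o["tool_rot"],degrees=True); G=Ro.from_euler("xyz",[180,0,yaw],degrees=True)
rv=(Rm.inv()*G).as_rotvec(degrees=True); d=(np.array([x,y,z])-o["tool_pos"])
print("t",o["time_s"],"pos",o["tool_pos"].round(4),"rot",o["tool_rot"].round(2),"w",round(o["grip_width"],4),"F",o["force"].round(2),"q",o["qpos"].round(0))
print("world d",d.round(4),"turn",rv.round(2),"per row",(rv/n).round(2))
for i in range(n):
    print(i,((Rm*Ro.from_rotvec(rv*i/n,degrees=True)).inv().apply(d/n)).round(4))
E
python3 go.py 0.501 0.3385 0.17 82 12
```

```text
t 0.1 pos [0.2564 0.5967 0.2216] rot [1.800e+02 1.000e-01 6.675e+01] w 0.0873 F [-0.01  0.05 -0.75] q [-66.  18.  -4.  83.   1.  79.  -3.]
world d [ 0.2446 -0.2582 -0.0516] turn [-1.000e-02  1.000e-01 -1.525e+01] per row [-0.    0.01 -1.27]
0 [-0.0117  0.0272  0.0043]
1 [-0.0123  0.027   0.0043]
2 [-0.0129  0.0267  0.0043]
3 [-0.0135  0.0264  0.0043]
4 [-0.0141  0.0261  0.0043]
5 [-0.0147  0.0258  0.0043]
6 [-0.0152  0.0254  0.0043]
7 [-0.0158  0.0251  0.0043]
8 [-0.0163  0.0247  0.0043]
9 [-0.0169  0.0244  0.0043]
10 [-0.0174  0.024   0.0043]
11 [-0.018   0.0236  0.0043]
```

>>> {"api": "carry_out", "payload": {"plan": [{"grip":0,"dp":[-0.012,0.027,0.004],"rotation":[0,0,-1.3]},{"grip":0,"dp":[-0.012,0.027,0.004],"rotation":[0,0,-1.3]},{"grip":0,"dp":[-0.013,0.027,0.004],"rotation":[0,0,-1.3]},{"grip":0,"dp":[-0.0135,0.0265,0.004],"rotation":[0,0,-1.3]},{"grip":0,"dp":[-0.014,0.026,0.004],"rotation":[0,0,-1.3]},{"grip":0,"dp":[-0.0145,0.026,0.004],"rotation":[0,0,-1.3]},{"grip":0,"dp":[-0.015,0.0255,0.004],"rotation":[0,0,-1.3]},{"grip":0,"dp":[-0.016,0.025,0.004],"rotation":[0,0,-1.3]}], "force": 25}}

```text
time_s: 0.77
tool_pos: [0.4169, 0.4259, 0.1832]
tool_rot: [-179.5, 0.2, 78.7]
force: [0.2, 0.2, -0.6]
grip_width: 0.0873
```

```bash
python3 go.py 0.501 0.3385 0.17 82 6
```

```text
t 0.7667 pos [0.4169 0.4259 0.1832] rot [-179.5     0.25   78.72] w 0.0873 F [ 0.24  0.19 -0.6 ] q [-49.  13.   2.  94.  -1.  73.  31.]
world d [ 0.0841 -0.0874 -0.0132] turn [-0.5   0.23 -3.28] per row [-0.08  0.04 -0.55]
0 [-0.0115  0.0166  0.0021]
1 [-0.0117  0.0165  0.0021]
2 [-0.0118  0.0164  0.0021]
3 [-0.012   0.0163  0.0022]
4 [-0.0122  0.0161  0.0022]
5 [-0.0123  0.016   0.0022]
```

>>> {"api": "carry_out", "payload": {"plan": [{"grip":0,"dp":[-0.0115,0.0165,0.0],"rotation":[0,0,-0.5]},{"grip":0,"dp":[-0.012,0.0165,0.0],"rotation":[0,0,-0.5]},{"grip":0,"dp":[-0.012,0.0165,0.0],"rotation":[0,0,-0.5]},{"grip":0,"dp":[-0.012,0.016,0.0],"rotation":[0,0,-0.5]},{"grip":0,"dp":[-0.012,0.016,0.0],"rotation":[0,0,-0.5]},{"grip":0,"dp":[-0.006,0.008,0.0],"rotation":[0,0,-0.5]},{"grip":0,"dp":[0,0,0],"rotation":[0,0,0]}]}}

```text
time_s: 1.35
tool_pos: [0.5013, 0.3297, 0.1776]
tool_rot: [-179.4, 0.8, 81.1]
force: [-0.1, -0.0, 0.2]
grip_width: 0.087
```

```bash
python3 go.py 0.501 0.3385 0.13 82 2
python3 - <<'E'
from h import *
S=env.read_camera("scene")[:,:,::-1];T=env.read_camera("top")[:,:,::-1]
c=lambda im,x,y,w,h,s:cv2.resize(im[y:y+h,x:x+w],None,fx=s,fy=s,interpolation=cv2.INTER_CUBIC)
cv2.imwrite("pics/n1.png",np.hstack([c(S,420,160,160,200,2.5),c(T,70,160,160,200,2.5)]))
E
```

```text
t 1.35 pos [0.5013 0.3297 0.1776] rot [-179.38    0.82   81.15] w 0.087 F [-0.14 -0.01  0.23] q [-41.  14.   6.  93.  -1.  73.  46.]
world d [-0.0003  0.0088 -0.0476] turn [-0.63  0.81 -0.86] per row [-0.31  0.41 -0.43]
0 [ 0.0047 -0.0006  0.0238]
1 [ 0.0045 -0.0007  0.0238]
```

View pics/n1.png

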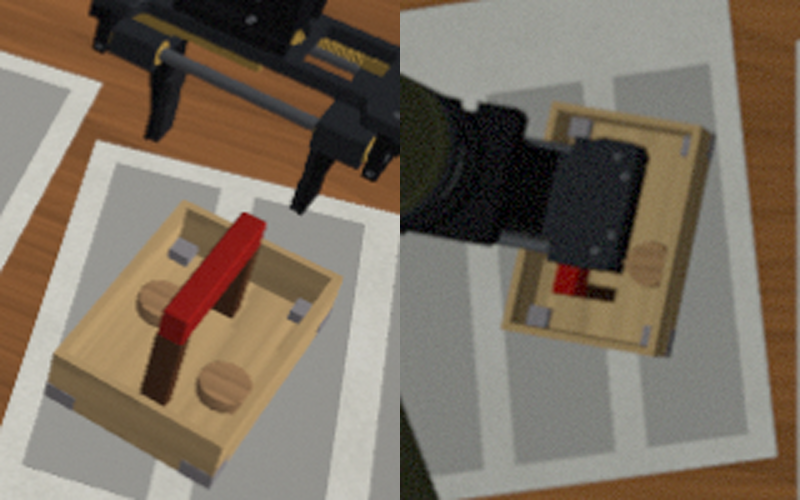

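The crops show the open fingers either side of the bar above it and square to it, with the jaw centre over the tray's middle. Next I descend with small corrections.

>>> {"api": "carry_out", "payload": {"plan": [{"grip":0,"dp":[0.004,0,0.012],"rotation":[-0.3,0.4,-0.4]},{"grip":0,"dp":[0.004,0,0.015],"rotation":[-0.3,0.4,-0.4]},{"grip":0,"dp":[0.001,0,0.015],"rotation":[0,0,0]},{"grip":0,"dp":[0,0,0.005],"rotation":[0,0,0]},{"grip":0,"dp":[0,0,0],"rotation":[0,0,0]},{"grip":0,"dp":[0,0,0],"rotation":[0,0,0]}]}}

```text
time_s: 1.95
tool_pos: [0.4942, 0.3496, 0.1295]
tool_rot: [-179.7, -0.3, 82.7]
force: [0.6, 0.4, -0.5]
grip_width: 0.087
```

```bash
python3 go.py 0.501 0.3385 0.063 82 6
```

```text
t 1.95 pos [0.4942 0.3496 0.1295] rot [-179.74   -0.32   82.69] w 0.087 F [ 0.61  0.39 -0.54] q [-42.  16.   5.  97.  -2.  67.  46.]
world d [ 0.0068 -0.0111 -0.0665] turn [-0.26 -0.32  0.69] per row [-0.04 -0.05  0.11]
0 [-0.0018  0.0014  0.0111]
1 [-0.0017  0.0014  0.0111]
2 [-0.0017  0.0014  0.0111]
3 [-0.0017  0.0014  0.0111]
4 [-0.0017  0.0014  0.0111]
5 [-0.0017  0.0014  0.0111]
```

>>> {"api": "carry_out", "payload": {"plan": [{"grip":0,"dp":[0,0,0],"rotation":[0,0,0]},{"grip":0,"dp":[0,0,0],"rotation":[0,0,0]}]}}

```text
time_s: 2.12
tool_pos: [0.4937, 0.3511, 0.1306]
tool_rot: [-179.8, -0.4, 82.8]
force: [0.4, -0.5, 1.0]
grip_width: 0.0869
```

>>> {"api": "carry_out", "payload": {"plan": [{"grip":0,"dp":[0,0,0],"rotation":[0,0,0]},{"grip":0,"dp":[0,0,0],"rotation":[0,0,0]}]}}

```text
time_s: 2.28
tool_pos: [0.4943, 0.3518, 0.1322]
tool_rot: [-179.9, -0.5, 82.8]
force: [-0.1, -0.5, 1.2]
grip_width: 0.0871
```

```bash
python3 go.py 0.501 0.3385 0.09 82 6
```

```text
t 2.2833 pos [0.4943 0.3518 0.1322] rot [-179.86   -0.48   82.8 ] w 0.0871 F [-0.1  -0.52  1.21] q [-42.  16.   5.  97.  -2.  67.  46.]
world d [ 0.0067 -0.0133 -0.0422] turn [-0.14 -0.48  0.8 ] per row [-0.02 -0.08  0.13]
0 [-0.0021  0.0014  0.007 ]
1 [-0.0021  0.0014  0.007 ]
2 [-0.0021  0.0014  0.007 ]
3 [-0.0021  0.0014  0.007 ]
4 [-0.0021  0.0014  0.007 ]
5 [-0.002   0.0014  0.007 ]
```

>>> {"api": "carry_out", "payload": {"plan": [{"grip":0,"dp":[-0.003,0.0015,0.008],"rotation":[0,-0.1,0.1]},{"grip":0,"dp":[-0.003,0.0015,0.008],"rotation":[0,-0.1,0.1]},{"grip":0,"dp":[-0.002,0.001,0.008],"rotation":[0,-0.1,0.1]},{"grip":0,"dp":[-0.001,0.001,0.008],"rotation":[0,0,0.1]},{"grip":0,"dp":[0,0,0.004],"rotation":[0,0,0]},{"grip":0,"dp":[0,0,0],"rotation":[0,0,0]}]}}

```text
time_s: 2.78
tool_pos: [0.4992, 0.3404, 0.0928]
tool_rot: [-179.9, -0.2, 82.2]
force: [0.3, -0.2, 0.3]
grip_width: 0.0869
```

```bash
python3 go.py 0.501 0.3385 0.064 82 4
```

```text
t 2.7833 pos [0.4992 0.3404 0.0928] rot [-1.7991e+02 -1.6000e-01  8.2250e+01] w 0.0869 F [ 0.26 -0.15  0.26] q [-41.  18.   5.  99.  -2.  63.  47.]
world d [ 0.0018 -0.0019 -0.0288] turn [-0.09 -0.16  0.25] per row [-0.02 -0.04  0.06]
0 [-0.0004  0.0005  0.0072]
1 [-0.0004  0.0005  0.0072]
2 [-0.0004  0.0005  0.0072]
3 [-0.0004  0.0005  0.0072]
```

>>> {"api": "carry_out", "payload": {"plan": [{"grip":0,"dp":[-0.0005,0.0005,0.007],"rotation":[0,0,0]},{"grip":0,"dp":[-0.0005,0.0005,0.007],"rotation":[0,0,0]},{"grip":0,"dp":[0,0.0005,0.007],"rotation":[0,0,0]},{"grip":0,"dp":[0,0,0.006],"rotation":[0,0,0]},{"grip":0,"dp":[0,0,0.001],"rotation":[0,0,0]},{"grip":0,"dp":[0,0,0],"rotation":[0,0,0]}]}}

```text
time_s: 3.28
tool_pos: [0.5002, 0.3389, 0.0606]
tool_rot: [-179.8, -0.1, 82.3]
force: [-0.4, 1.2, 1.4]
grip_width: 0.0868
```

```bash
python3 go.py 0.501 0.3385 0.064 82 1
python3 - <<'E'
from h import *
S=env.read_camera("scene")[:,:,::-1];T=env.read_camera("top")[:,:,::-1]
c=lambda im,x,y,w,h,s:cv2.resize(im[y:y+h,x:x+w],None,fx=s,fy=s,interpolation=cv2.INTER_CUBIC)
cv2.imwrite("pics/n2.png",np.hstack([c(S,420,200,160,160,2.5),c(T,70,160,160,160,2.5)]))
E
```

```text
t 3.2833 pos [0.5002 0.3389 0.0606] rot [-1.7983e+02 -1.0000e-01  8.2250e+01] w 0.0868 F [-0.38  1.24  1.35] q [-41.  20.   5. 100.  -2.  60.  47.]
world d [ 0.0008 -0.0004  0.0034] turn [-0.17 -0.1   0.25] per row [-0.17 -0.1   0.25]
0 [-0.0003  0.0008 -0.0034]
```

View pics/n2.png

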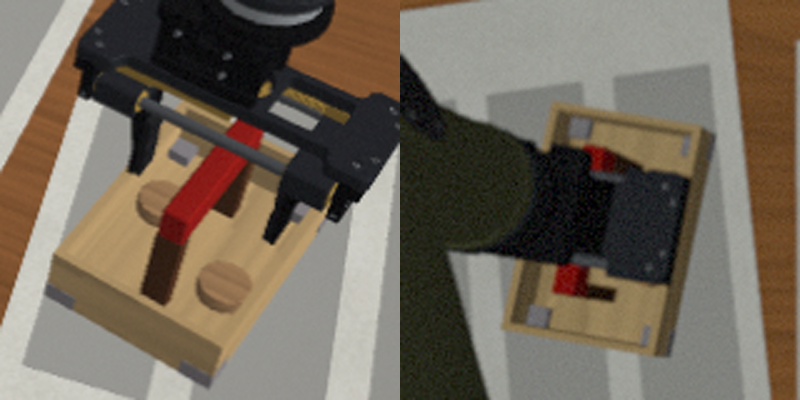

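The fingers straddle the bar about midway between the posts and clear of the walls. Now I close.

>>> {"api": "carry_out", "payload": {"plan": [{"grip":1,"dp":[0,0,-0.002],"rotation":[0,0,0]},{"grip":1,"dp":[0,0,0],"rotation":[0,0,0]},{"grip":1,"dp":[0,0,0],"rotation":[0,0,0]},{"grip":1,"dp":[0,0,0],"rotation":[0,0,0]},{"grip":1,"dp":[0,0,0],"rotation":[0,0,0]},{"grip":1,"dp":[0,0,0],"rotation":[0,0,0]},{"grip":1,"dp":[0,0,0],"rotation":[0,0,0]},{"grip":1,"dp":[0,0,0],"rotation":[0,0,0]}], "force": 35}}

```text
time_s: 4.05
tool_pos: [0.5016, 0.3402, 0.0657]
tool_rot: [180.0, -0.3, 82.3]
force: [1.5, -0.1, -0.2]
grip_width: 0.0415
```

```bash
python3 go.py 0.501 0.3385 0.21 82 12
```

```text
t 4.05 pos [0.5016 0.3402 0.0657] rot [179.98  -0.3   82.27] w 0.0415 F [ 1.47 -0.08 -0.16] q [-41.  20.   5. 100.  -2.  60.  47.]
world d [-0.0006 -0.0017  0.1443] turn [ 0.02 -0.3   0.27] per row [ 0.   -0.02  0.02]
0 [-0.0001 -0.     -0.012 ]
1 [-0.0001 -0.     -0.012 ]
2 [-0.0001 -0.     -0.012 ]
3 [-0.0001 -0.     -0.012 ]
4 [-0.0001 -0.     -0.012 ]
5 [-0.0001 -0.     -0.012 ]
6 [-0.0001 -0.     -0.012 ]
7 [-0.0001 -0.     -0.012 ]
8 [-0.0001 -0.     -0.012 ]
9 [-0.0001 -0.     -0.012 ]
10 [-0.0001 -0.     -0.012 ]
11 [-0.0001 -0.     -0.012 ]
```

>>> {"api": "carry_out", "payload": {"plan": [{"grip":1,"dp":[0,0,0.002],"rotation":[0,0,0]},{"grip":1,"dp":[0,0,0.001],"rotation":[0,0,0]},{"grip":1,"dp":[0,0,0],"rotation":[0,0,0]},{"grip":1,"dp":[0,0,0],"rotation":[0,0,0]},{"grip":1,"dp":[0,0,0],"rotation":[0,0,0]},{"grip":1,"dp":[0,0,0],"rotation":[0,0,0]},{"grip":1,"dp":[0,0,0],"rotation":[0,0,0]}]}}

```text
time_s: 4.63
tool_pos: [0.5015, 0.34, 0.0623]
tool_rot: [180.0, -0.3, 82.2]
force: [-0.6, -0.2, 0.2]
grip_width: 0.0174
```

>>> {"api": "carry_out", "payload": {"plan": [{"grip":1,"dp":[0,0,0],"rotation":[0,0,0]},{"grip":1,"dp":[0,0,0],"rotation":[0,0,0]}]}}

```text
time_s: 4.8
tool_pos: [0.5015, 0.34, 0.0623]
tool_rot: [180.0, -0.3, 82.2]
force: [-0.0, -0.1, 0.2]
grip_width: 0.0176
```

The jaws hold at 17.5 mm, which matches the 18 mm bar. Lifting gently.

>>> {"api": "carry_out", "payload": {"plan": [{"grip":1,"dp":[0,0,-0.005],"rotation":[0,0,0]},{"grip":1,"dp":[0,0,-0.01],"rotation":[0,0,0]},{"grip":1,"dp":[0,0,-0.015],"rotation":[0,0,0]},{"grip":1,"dp":[0,0,-0.018],"rotation":[0,0,0]},{"grip":1,"dp":[0,0,-0.02],"rotation":[0,0,0]},{"grip":1,"dp":[0,0,-0.02],"rotation":[0,0,0]},{"grip":1,"dp":[0,0,-0.015],"rotation":[0,0,0]},{"grip":1,"dp":[0,0,-0.01],"rotation":[0,0,0]}]}}

```text
time_s: 5.47
tool_pos: [0.4964, 0.3359, 0.1755]
tool_rot: [-179.3, 0.4, 82.3]
force: [0.2, 0.0, -2.9]
grip_width: 0.0175
```

>>> {"api": "carry_out", "payload": {"plan": [{"grip":1,"dp":[0,0,-0.015],"rotation":[0,0,0]},{"grip":1,"dp":[0,0,-0.005],"rotation":[0,0,0]},{"grip":1,"dp":[0,0,0],"rotation":[0,0,0]},{"grip":1,"dp":[0,0,0],"rotation":[0,0,0]}]}}

```text
time_s: 5.8
tool_pos: [0.497, 0.3363, 0.1993]
tool_rot: [-179.5, 0.3, 82.3]
force: [0.8, 0.3, -3.8]
grip_width: 0.0179
```

```bash
python3 go.py 0.475 -0.309 0.225 73.1 30 | sed -n '1,3p;18p;32p'
python3 - <<'E'
from h import *
S=env.read_camera("scene")[:,:,::-1];T=env.read_camera("top")[:,:,::-1]
c=lambda im,x,y,w,h,s:cv2.resize(im[y:y+h,x:x+w],None,fx=s,fy=s,interpolation=cv2.INTER_CUBIC)
cv2.imwrite("pics/n3.png",np.hstack([c(S,440,100,200,240,2),c(T,50,140,200,240,2)]))
E
```

```text
t 5.8 pos [0.497  0.3363 0.1993] rot [-179.46    0.26   82.28] w 0.0179 F [ 0.76  0.32 -3.81] q [-41.  13.   5.  92.  -1.  75.  47.]
world d [-0.022  -0.6453  0.0257] turn [-0.52  0.3   9.18] per row [-0.02  0.01  0.31]
0 [-0.0214  0.0022 -0.0008]
15 [-0.0212  0.0039 -0.0008]
29 [-0.0208  0.0054 -0.0009]
```

View pics/n3.png

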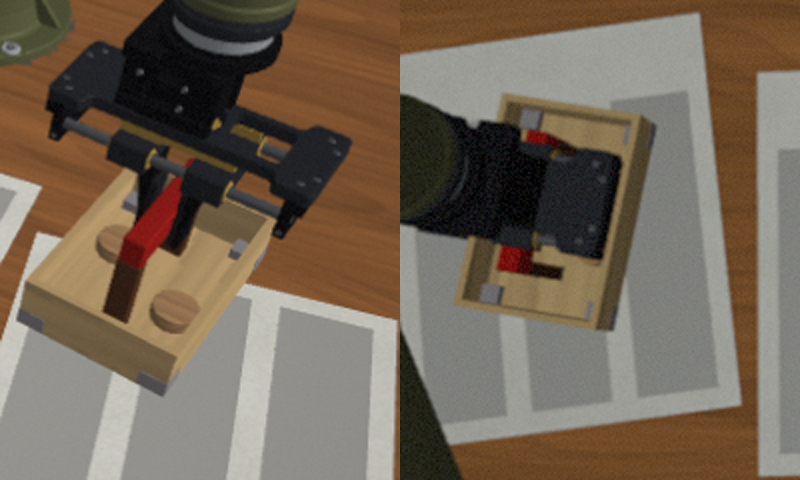

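The tray hangs level in the grip, with both wheels inside. Wrist force is -3.8 N, which is about 0.39 kg. I'll carry it across high above the jar, with the speed ramped up slowly.

>>> {"api": "carry_out", "payload": {"plan": [{"grip":1,"dp":[-0.005,0.0005,-0.004],"rotation":[0,0,0.3]},{"grip":1,"dp":[-0.01,0.001,-0.004],"rotation":[0,0,0.3]},{"grip":1,"dp":[-0.014,0.0015,-0.004],"rotation":[0,0,0.3]},{"grip":1,"dp":[-0.018,0.002,-0.004],"rotation":[0,0,0.3]},{"grip":1,"dp":[-0.02,0.002,-0.004],"rotation":[0,0,0.3]},{"grip":1,"dp":[-0.02,0.002,-0.002],"rotation":[0,0,0.3]},{"grip":1,"dp":[-0.02,0.002,0],"rotation":[0,0,0.3]},{"grip":1,"dp":[-0.02,0.002,0],"rotation":[0,0,0.3]}]}}

```text
time_s: 6.57
tool_pos: [0.4865, 0.1973, 0.2199]
tool_rot: [-179.1, 0.6, 79.8]
force: [1.4, 0.2, -3.3]
grip_width: 0.0174
```

```bash
python3 go.py 0.475 -0.309 0.225 73.1 22 | sed -n '1,3p;10p;24p'
```

```text
t 6.5667 pos [0.4865 0.1973 0.2199] rot [-179.1     0.65   79.8 ] w 0.0174 F [ 1.43  0.19 -3.27] q [-35.   4.  10. 101.  -1.  77.  55.]
world d [-0.0115 -0.5063  0.0051] turn [-0.86  0.7   6.7 ] per row [-0.04  0.03  0.3 ]
0 [-0.0227  0.0036 -0.    ]
7 [-0.0226  0.0044 -0.0001]
21 [-0.0222  0.0061 -0.0002]
```

>>> {"api": "carry_out", "payload": {"plan": [{"grip":1,"dp":[-0.022,0.004,0],"rotation":[-0.1,0.1,0.3]},{"grip":1,"dp":[-0.022,0.004,0],"rotation":[-0.1,0.1,0.3]},{"grip":1,"dp":[-0.022,0.004,0],"rotation":[-0.1,0.1,0.3]},{"grip":1,"dp":[-0.022,0.004,0],"rotation":[-0.1,0.1,0.3]},{"grip":1,"dp":[-0.022,0.004,0],"rotation":[-0.1,0.1,0.3]},{"grip":1,"dp":[-0.022,0.0045,0],"rotation":[-0.1,0.1,0.3]},{"grip":1,"dp":[-0.022,0.0045,0],"rotation":[-0.1,0.1,0.3]},{"grip":1,"dp":[-0.022,0.0045,0],"rotation":[-0.1,0.1,0.3]}]}}

```text
time_s: 7.23
tool_pos: [0.4772, -0.008, 0.224]
tool_rot: [179.9, -0.3, 76.2]
force: [0.4, -0.7, -2.9]
grip_width: 0.018
```

```bash
python3 go.py 0.475 -0.309 0.225 73.1 15 | sed -n '1,3p;10p;17p'
```

```text
t 7.2333 pos [ 0.4772 -0.008   0.224 ] rot [179.94  -0.34  76.24] w 0.018 F [ 0.38 -0.74 -2.89] q [-23.  -4.  21. 107.   1.  76.  73.]
world d [-0.0022 -0.301   0.001 ] turn [ 0.05 -0.34  3.14] per row [ 0.   -0.02  0.21]
0 [-0.0195  0.0046 -0.0002]
7 [-0.0194  0.0051 -0.0001]
14 [-0.0193  0.0056 -0.0001]
```

>>> {"api": "carry_out", "payload": {"plan": [{"grip":1,"dp":[-0.02,0.0045,0],"rotation":[0,0,0.2]},{"grip":1,"dp":[-0.02,0.0045,0],"rotation":[0,0,0.2]},{"grip":1,"dp":[-0.02,0.0045,0],"rotation":[0,0,0.2]},{"grip":1,"dp":[-0.02,0.005,0],"rotation":[0,0,0.2]},{"grip":1,"dp":[-0.02,0.005,0],"rotation":[0,0,0.2]},{"grip":1,"dp":[-0.02,0.005,0],"rotation":[0,0,0.2]},{"grip":1,"dp":[-0.02,0.005,0],"rotation":[0,0,0.2]},{"grip":1,"dp":[-0.018,0.005,0],"rotation":[0,0,0.2]}]}}

```text
time_s: 7.9
tool_pos: [0.4596, -0.1952, 0.2256]
tool_rot: [179.8, -0.8, 73.3]
force: [-0.4, -0.1, -3.3]
grip_width: 0.0174
```

```bash
python3 go.py 0.475 -0.309 0.225 73.1 8 | sed -n '1,3p;10p'
```

```text
t 7.9 pos [ 0.4596 -0.1952  0.2256] rot [179.85  -0.75  73.27] w 0.0174 F [-0.41 -0.14 -3.34] q [-13.  -1.  33. 105.  -0.  76.  94.]
world d [ 0.0154 -0.1138 -0.0006] turn [ 0.15 -0.75  0.17] per row [ 0.02 -0.09  0.02]
0 [-0.0131  0.0059 -0.0001]
7 [-0.0131  0.006   0.0001]
```

>>> {"api": "carry_out", "payload": {"plan": [{"grip":1,"dp":[-0.016,0.008,0],"rotation":[0,-0.1,0]},{"grip":1,"dp":[-0.015,0.008,0],"rotation":[0,-0.1,0]},{"grip":1,"dp":[-0.013,0.007,0],"rotation":[0,-0.1,0]},{"grip":1,"dp":[-0.011,0.006,0],"rotation":[0,-0.1,0]},{"grip":1,"dp":[-0.009,0.004,0],"rotation":[0,-0.1,0]},{"grip":1,"dp":[-0.006,0.002,0],"rotation":[0,0,0]},{"grip":1,"dp":[-0.003,0.001,0],"rotation":[0,0,0]},{"grip":1,"dp":[0,0,0],"rotation":[0,0,0]}]}}

```text
time_s: 8.57
tool_pos: [0.4557, -0.2964, 0.2277]
tool_rot: [179.8, -0.5, 71.7]
force: [-0.5, 0.5, -3.5]
grip_width: 0.0171
```

```bash
python3 go.py 0.475 -0.309 0.225 73.1 8 | sed -n '1,3p;10p'
```

```text
t 8.5667 pos [ 0.4557 -0.2964  0.2277] rot [179.78  -0.47  71.67] w 0.0171 F [-0.51  0.53 -3.52] q [ -6.   5.  39.  99.  -4.  76. 106.]
world d [ 0.0193 -0.0126 -0.0027] turn [ 0.23 -0.47 -1.43] per row [ 0.03 -0.06 -0.18]
0 [-0.0007  0.0028  0.0003]
7 [-0.0008  0.0028  0.0003]
```

>>> {"api": "carry_out", "payload": {"plan": [{"grip":1,"dp":[-0.001,0.004,0],"rotation":[0,-0.1,-0.3]},{"grip":1,"dp":[-0.001,0.004,0],"rotation":[0,-0.1,-0.3]},{"grip":1,"dp":[-0.001,0.004,0.001],"rotation":[0,-0.1,-0.3]},{"grip":1,"dp":[0,0.003,0.001],"rotation":[0,-0.1,-0.2]},{"grip":1,"dp":[0,0.002,0],"rotation":[0,0,0]},{"grip":1,"dp":[0,0,0],"rotation":[0,0,0]},{"grip":1,"dp":[0,0,0],"rotation":[0,0,0]}]}}

```text
time_s: 9.15
tool_pos: [0.4729, -0.302, 0.2254]
tool_rot: [179.8, -0.2, 73.1]
force: [0.2, -0.4, -3.1]
grip_width: 0.0178
```

```bash
python3 go.py 0.475 -0.309 0.16 73.1 8 | sed -n '1,3p;10p';  python3 - <<'E'
from h import *
S=env.read_camera("scene")[:,:,::-1];T=env.read_camera("top")[:,:,::-1]
cv2.imwrite("pics/s4.png",S);cv2.imwrite("pics/t4.png",T)
c=lambda im,x,y,w,h,s:cv2.resize(im[y:y+h,x:x+w],None,fx=s,fy=s,interpolation=cv2.INTER_CUBIC)
cv2.imwrite("pics/n4.png",np.hstack([c(S,110,20,200,240,2),c(T,410,140,200,240,2)]))
E
```

```text
t 9.15 pos [ 0.4729 -0.302   0.2254] rot [179.8   -0.21  73.14] w 0.0178 F [ 0.25 -0.44 -3.14] q [ -6.   8.  39.  97.  -6.  76. 108.]
world d [ 0.0021 -0.007  -0.0654] turn [ 0.2  -0.21  0.04] per row [ 0.03 -0.03  0.  ]
0 [-0.0008  0.0005  0.0082]
7 [-0.0008  0.0005  0.0082]
```

View pics/n4.png

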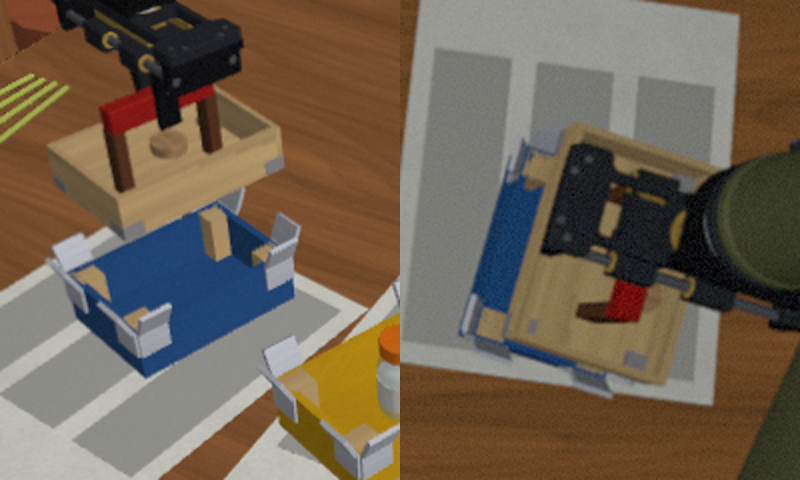

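The tray hangs level above the tote and parallel to it; it still has 7 mm to go in -y. The blue tote is undisturbed. I'll come down to just above the guides while correcting this.

>>> {"api": "carry_out", "payload": {"plan": [{"grip":1,"dp":[-0.001,0.0005,0.006],"rotation":[0,0,0]},{"grip":1,"dp":[-0.001,0.0005,0.01],"rotation":[0,0,0]},{"grip":1,"dp":[-0.001,0.0005,0.011],"rotation":[0,0,0]},{"grip":1,"dp":[-0.001,0.0005,0.01],"rotation":[0,0,0]},{"grip":1,"dp":[-0.001,0.0005,0.008],"rotation":[0,0,0]},{"grip":1,"dp":[0,0,0.004],"rotation":[0,0,0]},{"grip":1,"dp":[0,0,0],"rotation":[0,0,0]}]}}

```text
time_s: 9.83
tool_pos: [0.4726, -0.3075, 0.1697]
tool_rot: [179.9, -0.2, 73.1]
force: [1.3, 0.9, -4.2]
grip_width: 0.0177
```

```bash
python3 go.py 0.475 -0.309 0.155 73.1 4 | sed -n '1,3p;5p'
```

```text
t 9.8333 pos [ 0.4726 -0.3075  0.1697] rot [179.94  -0.24  73.1 ] w 0.0177 F [ 1.26  0.87 -4.22] q [ -4.  11.  39. 101.  -8.  71. 110.]
world d [ 0.0024 -0.0015 -0.0147] turn [ 0.06 -0.24 -0.  ] per row [ 0.02 -0.06 -0.  ]
0 [-0.0002  0.0007  0.0037]
2 [-0.0002  0.0007  0.0037]
```

>>> {"api": "carry_out", "payload": {"plan": [{"grip":1,"dp":[-0.0003,0.001,0.004],"rotation":[0,0,0]},{"grip":1,"dp":[-0.0003,0.001,0.006],"rotation":[0,0,0]},{"grip":1,"dp":[0,0.0005,0.006],"rotation":[0,0,0]},{"grip":1,"dp":[0,0,0.006],"rotation":[0,0,0]},{"grip":1,"dp":[0,0,0.005],"rotation":[0,0,0]},{"grip":1,"dp":[0,0,0.003],"rotation":[0,0,0]},{"grip":1,"dp":[0,0,0],"rotation":[0,0,0]}]}}

```text
time_s: 10.42
tool_pos: [0.4756, -0.3089, 0.1367]
tool_rot: [179.9, -0.2, 73.1]
force: [0.2, 0.3, -3.8]
grip_width: 0.0179
```

```bash
python3 go.py 0.475 -0.309 0.1223 73.1 4 | sed -n '1,3p';  python3 - <<'E'
from h import *
S=env.read_camera("scene")[:,:,::-1];T=env.read_camera("top")[:,:,::-1]
c=lambda im,x,y,w,h,s:cv2.resize(im[y:y+h,x:x+w],None,fx=s,fy=s,interpolation=cv2.INTER_CUBIC)
cv2.imwrite("pics/n5.png",np.hstack([c(S,120,70,160,150,2.5),c(T,420,180,160,150,2.5)]))
E
```

```text
t 10.4167 pos [ 0.4756 -0.3089  0.1367] rot [179.91  -0.23  73.12] w 0.0179 F [ 0.21  0.34 -3.85] q [ -4.  13.  39. 103.  -9.  67. 111.]
world d [-0.0006 -0.0001 -0.0144] turn [ 0.09 -0.23  0.02] per row [ 0.02 -0.06  0.  ]
0 [-0.0001 -0.0001  0.0036]
```

View pics/n5.png

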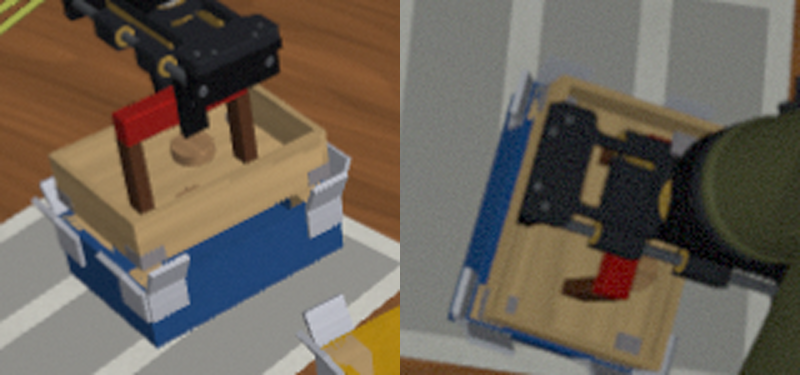

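The tray is inside the flare of all four guides, no contact force shows, and it is about 14 mm above its seat. I'll lower it slowly.

>>> {"api": "carry_out", "payload": {"plan": [{"grip":1,"dp":[0,0,0.002],"rotation":[0,0,0]},{"grip":1,"dp":[0,0,0.003],"rotation":[0,0,0]},{"grip":1,"dp":[0,0,0.003],"rotation":[0,0,0]},{"grip":1,"dp":[0,0,0.003],"rotation":[0,0,0]},{"grip":1,"dp":[0,0,0.002],"rotation":[0,0,0]},{"grip":1,"dp":[0,0,0.001],"rotation":[0,0,0]}]}}

```text
time_s: 11.02
tool_pos: [0.477, -0.3096, 0.1235]
tool_rot: [179.7, -0.2, 73.1]
force: [-0.6, -0.4, -3.6]
grip_width: 0.0176
```

```bash
python3 go.py 0.475 -0.309 0.1223 73.1 4 | sed -n '1,3p'
```

```text
t 11.0167 pos [ 0.477  -0.3096  0.1235] rot [179.68  -0.22  73.13] w 0.0176 F [-0.61 -0.4  -3.57] q [ -3.  14.  39. 103. -10.  65. 112.]
world d [-0.002   0.0006 -0.0012] turn [ 0.32 -0.22  0.02] per row [ 0.08 -0.05  0.01]
0 [-0.     -0.0005  0.0003]
```

>>> {"api": "carry_out", "payload": {"plan": [{"grip":1,"dp":[0,-0.0005,0.001],"rotation":[0,0,0]},{"grip":1,"dp":[0,-0.0005,0.0015],"rotation":[0,0,0]},{"grip":1,"dp":[0,0,0.0015],"rotation":[0,0,0]},{"grip":1,"dp":[0,0,0.0015],"rotation":[0,0,0]}]}}

```text
time_s: 11.35
tool_pos: [0.4767, -0.3094, 0.1223]
tool_rot: [179.6, -0.3, 73.2]
force: [-2.7, 1.9, 5.6]
grip_width: 0.0177
```

```bash
python3 go.py 0.475 -0.309 0.1223 73.1 4 | sed -n '1,3p'
```

```text
t 11.35 pos [ 0.4767 -0.3094  0.1223] rot [179.61  -0.34  73.15] w 0.0177 F [-2.72  1.88  5.57] q [ -3.  14.  39. 104. -10.  65. 112.]
world d [-0.0017  0.0004 -0.    ] turn [ 0.39 -0.34  0.05] per row [ 0.1  -0.08  0.01]
0 [-0.     -0.0004 -0.    ]
```

The tray is seated: it reached TCP height 0.1223 m as expected, and the vertical force went from -3.6 to +5.6 N. Releasing.

>>> {"api": "carry_out", "payload": {"plan": [{"grip":0,"dp":[0,0,0],"rotation":[0,0,0]},{"grip":0,"dp":[0,0,0],"rotation":[0,0,0]},{"grip":0,"dp":[0,0,0],"rotation":[0,0,0]},{"grip":0,"dp":[0,0,0],"rotation":[0,0,0]},{"grip":0,"dp":[0,0,0],"rotation":[0,0,0]},{"grip":0,"dp":[0,0,0],"rotation":[0,0,0]},{"grip":0,"dp":[0,0,0],"rotation":[0,0,0]},{"grip":0,"dp":[0,0,0],"rotation":[0,0,0]}]}}

```text
time_s: 12.02
tool_pos: [0.4789, -0.3111, 0.125]
tool_rot: [179.2, -0.3, 73.1]
force: [-0.1, 0.5, 0.0]
grip_width: 0.063
```

>>> {"api": "carry_out", "payload": {"plan": [{"grip":0,"dp":[0,0,-0.003],"rotation":[0,0,0]},{"grip":0,"dp":[0,0,-0.006],"rotation":[0,0,0]},{"grip":0,"dp":[0,0,-0.012],"rotation":[0,0,0]},{"grip":0,"dp":[0,0,-0.02],"rotation":[0,0,0]},{"grip":0,"dp":[0,0,-0.02],"rotation":[0,0,0]},{"grip":0,"dp":[0,0,-0.02],"rotation":[0,0,0]},{"grip":0,"dp":[0,0,-0.02],"rotation":[0,0,0]},{"grip":0,"dp":[0,0,-0.01],"rotation":[0,0,0]}]}}

```text
time_s: 12.68
tool_pos: [0.4755, -0.3108, 0.2432]
tool_rot: [179.5, -0.3, 73.1]
force: [0.1, -0.3, 0.7]
grip_width: 0.0871
```

>>> {"api": "carry_out", "payload": {"plan": [{"grip":0,"dp":[0.01,0,-0.005],"rotation":[0,0,0]},{"grip":0,"dp":[0.02,0,-0.005],"rotation":[0,0,0]},{"grip":0,"dp":[0.025,-0.005,-0.005],"rotation":[0,0,0]},{"grip":0,"dp":[0.025,-0.005,0],"rotation":[0,0,0]},{"grip":0,"dp":[0.025,-0.005,0],"rotation":[0,0,0]},{"grip":0,"dp":[0.02,0,0],"rotation":[0,0,0]},{"grip":0,"dp":[0.01,0,0],"rotation":[0,0,0]},{"grip":0,"dp":[0,0,0],"rotation":[0,0,0]}]}}

```text
time_s: 13.35
tool_pos: [0.5019, -0.1696, 0.2633]
tool_rot: [179.1, -0.3, 72.9]
force: [-0.5, -0.2, -1.0]
grip_width: 0.087
```

Run:
```python
from h import *
S=env.read_camera("scene")[:,:,::-1];T=env.read_camera("top")[:,:,::-1]
cv2.imwrite("pics/s6.png",S);cv2.imwrite("pics/t6.png",T)
c=lambda im,x,y,w,h,s:cv2.resize(im[y:y+h,x:x+w],None,fx=s,fy=s,interpolation=cv2.INTER_CUBIC)
cv2.imwrite("pics/n6.png",np.hstack([c(S,120,70,133,150,3),c(T,430,190,133,150,3)]))
# yellow tote drift since start
for n,f in(("scene",S),("top",T)):
    for im in(cv2.imread(f"pics/{n}0.png"),f):
        h=cv2.cvtColor(np.ascontiguousarray(im),cv2.COLOR_BGR2HSV);m=(h[...,0]>18)&(h[...,0]<28)&(h[...,1]>210)&(h[...,2]>90)
        k,l,st,ce=cv2.connectedComponentsWithStats(m.astype(np.uint8));i=1+st[1:,4].argmax();print(n,st[i],ce[i].round(1))
```

```text
scene [ 249  175  119   94 4110] [308.1 219.4]
scene [ 249  175  119   94 4121] [308.  219.4]
top [ 302  199   85  107 4860] [343.9 252.6]
top [ 302  199   85  107 4854] [343.9 252.6]
```

View pics/n6.png

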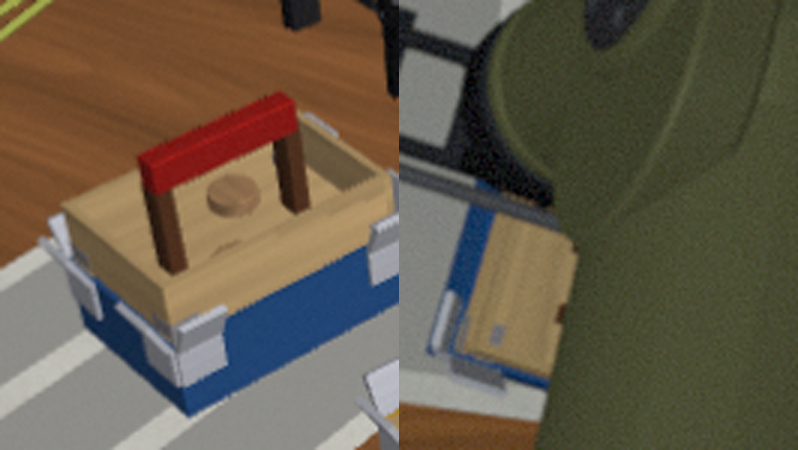

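In the scene view the tray sits down inside the guides, and the yellow tote hasn't moved. The arm hides the top view, so I'll move it aside and check the numbers.

>>> {"api": "carry_out", "payload": {"plan": [{"grip":0,"dp":[0.02,0,0],"rotation":[0,0,0]},{"grip":0,"dp":[0.03,0,0],"rotation":[0,0,0]},{"grip":0,"dp":[0.035,0,0],"rotation":[0,0,0]},{"grip":0,"dp":[0.035,0,0],"rotation":[0,0,0]},{"grip":0,"dp":[0.035,0,0],"rotation":[0,0,0]},{"grip":0,"dp":[0.03,0,0],"rotation":[0,0,0]},{"grip":0,"dp":[0.02,0,0],"rotation":[0,0,0]},{"grip":0,"dp":[0.01,0,0],"rotation":[0,0,0]}]}}

```text
time_s: 14.12
tool_pos: [0.5684, 0.0161, 0.2625]
tool_rot: [179.0, 0.3, 70.6]
force: [0.3, -0.0, -0.4]
grip_width: 0.087
```

>>> {"api": "carry_out", "payload": {"plan": [{"grip":0,"dp":[0.02,0,0],"rotation":[0,0,0]},{"grip":0,"dp":[0.03,0,0],"rotation":[0,0,0]},{"grip":0,"dp":[0.03,0,0],"rotation":[0,0,0]},{"grip":0,"dp":[0.03,0,0],"rotation":[0,0,0]},{"grip":0,"dp":[0.02,0,0],"rotation":[0,0,0]},{"grip":0,"dp":[0.01,0,0],"rotation":[0,0,0]},{"grip":0,"dp":[0,0,0],"rotation":[0,0,0]},{"grip":0,"dp":[0,0,0],"rotation":[0,0,0]}]}}

```text
time_s: 14.78
tool_pos: [0.6211, 0.1346, 0.2595]
tool_rot: [178.9, 1.0, 69.3]
force: [0.0, -0.3, -0.2]
grip_width: 0.0868
```

Run:
```python
from h import *
S=env.read_camera("scene")[:,:,::-1];T=env.read_camera("top")[:,:,::-1]
cv2.imwrite("pics/s7.png",S);cv2.imwrite("pics/t7.png",T)
c=lambda im,x,y,w,h,s:cv2.resize(im[y:y+h,x:x+w],None,fx=s,fy=s,interpolation=cv2.INTER_CUBIC)
cv2.imwrite("pics/n7.png",np.hstack([c(S,132,80,133,150,3),c(T,430,195,133,150,3)]))
```

```text
(no output)
```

View pics/n7.png

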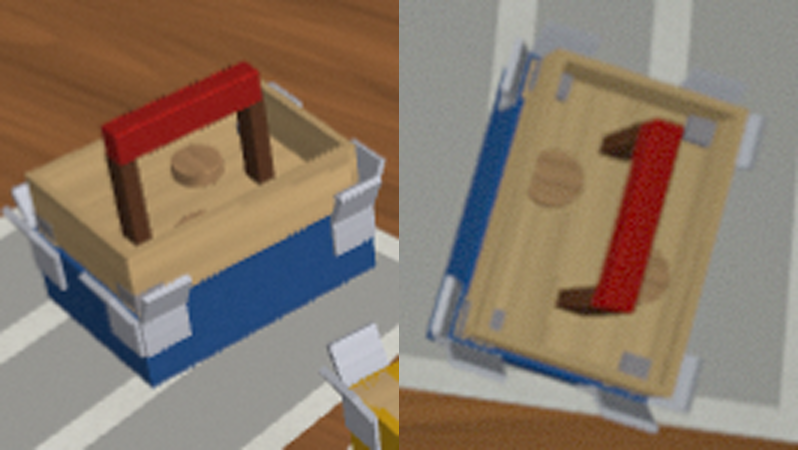

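Both views show the tray level between all four guides with its wheels inside. I'll check the bar's triangulated position and whether the tote has shifted.

Run:
```python
import io,contextlib
with contextlib.redirect_stdout(io.StringIO()):
    from meas import *
S=cv2.imread("pics/s7.png");T=cv2.imread("pics/t7.png")
sc=o([[111,130],[252,69]],(132,80),3);tp=o([[666-399,123],[617-399,307]],(430,195),3)
X=tri(sc,tp);d=X[1]-X[0];print("bar",X.round(4),"mid",X.mean(0).round(4),"yaw",np.degrees(np.arctan2(d[1],d[0])).round(1),"tilt",np.degrees(np.arcsin(d[2]/np.linalg.norm(d))).round(1))
F2=edge(S,o((190,283),*so),o((370,193),*so));L2=edge(T,o((110,130),*to),o((66,320),*to))
for a,b in((F,F2),(L,L2)): print("edge shift px",((b[:2]-a[:2])@[-a[3],a[2]]).round(2),"angle",np.degrees(np.arctan2(*b[[3,2]])-np.arctan2(*a[[3,2]])).round(2))
```

```text
bar [[ 0.5273 -0.3228  0.1551]
 [ 0.4233 -0.2923  0.1522]] mid [ 0.4753 -0.3076  0.1537] yaw 163.7 tilt -1.5
59 [  0.88  -0.48 225.   184.58]
47 [ 2.800e-01 -9.600e-01  4.566e+02  2.489e+02]
edge shift px -0.01 angle 0.04
edge shift px -0.06 angle -0.28
```

```bash
python3 -c "
from cell import env
print(env.get_obs()['joint_velocities'].round(2)); print(env.sign_off())"
```

```text
[ 0.08 -0.58 -0.05  0.15 -0.26  0.06 -0.18]
the job is handed in; nothing more can be done
None
```

I picked up the tray by its red bar, carried it high over the yellow tote and lowered it between the blue tote's four guides. I opened the fingers only after the wrist force showed it resting on the rim. Then I moved the arm clear and handed the job in at about 15 s of the 40 s allowed; no verdict was reported.

**Last checks:**

| Check | Measured | Expected |
|---|---|---|
| Bar middle, from two views (m) | (0.475, -0.308, 0.154) | (0.475, -0.309, 0.154) |
| Yaw | -16.3° | -16.9° (tote) |
| Height of the tool at contact (m) | 0.1223 | 0.1223 |
| Blue tote edges, shift in the images | under 0.1 px | 0 |
| Yellow tote outline, shift in the images | at most 0.1 px | 0 |

**Disagreements:**
- The two bar ends read 3 mm apart in height, an apparent tilt of 1.5°. They read about the same before, with the tray flat on the table, so I took it as pixel error.
- The tote outline measured 184 x 124 mm against the stated 188 x 128 mm. It came out short by the same amount in both directions, so I kept the measured centre.
- The arm drifted or overshot up to 2 cm on some moves, and I corrected each time before going on.

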